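Unlock the length stop and set it to the gauge bar

TASK

Unlock the length stop on the rail: pull its T-handle spring pin up, turn it so that it settles in its rest notch and stays out by itself, and let go of it. Then slide the stop along the rail until its fence comes right up to the end of the solid square gauge bar (not the L-shaped angle on the other side), let go, and leave the bar and the angle lying where they are.

Things in the scene. Friction and masses are not known exactly. Their poses are not given: they have to be found in the camera images.
- handle: T-handle of the spring pin on the stop: dark steel cross bar 64 mm long, 12 wide, 16 high, above a slotted steel collar (52 mm across, teeth up to 71 mm above the table). Origin: centre of the bar, 100 mm above the table when locked; x along the bar, z up. Locked, the bar lies square to the rail within 5 degrees. Pulled up, it turns anticlockwise seen from above, by up to 83 degrees.
- pin (a joint): How far the pin is pulled up, m: 0 locked, 0.028 at most; a spring pulls it down (5 N locked, 9 N at the top). The handle can turn only when pulled past 0.021, so pull about 0.025. The rest notch is 70 (+-12) degrees anticlockwise from square to the rail: lowered or let go there it stays at 0.015 and the stop can slide. Let go elsewhere it snaps back or sits on a tooth.
- fence (a point): Fence of the stop (grey block 90 x 80 mm, 45 high): upright aluminium plate, 80 mm along x, 10 thick along y, 4 to 85 mm above the table; pinch it from above. Point: middle of its top edge, 100 mm in -x from the pin's axis. y along the rail, x square to it, away from the robot, z up. Unlocked, the stop slides 150 mm either way along y, about 2 N, and stays.
- gauge: Gauge bar: loose solid square steel bar, 140 mm long (its y, along the rail), 25 x 25 mm, about 0.7 kg, lying on the table in front of the rail, in line with the fence on one side or the other, its near end 65 to 125 mm from the fence. Origin: centre of its underside; z up.
- angle: Bystander on the other side of the fence: loose length of aluminium angle with an L section, 140 mm long (its y), 40 mm wide, 40 mm high, 5 mm thick, 0.25 kg. Origin: centre of the underside of its flat leg; z up.
Things that resemble listed ones, but are neither listed nor needed, are in the scene too. Several things have the shape of the gauge; the one meant has the colours described above.

How it is judged:
On the way:
1. the pin rests out in its notch by itself, handle turned and let go (value of joint pin between 0.01 and 0.0195 m and angle between the x axis of handle and the x axis of fence, either way round above 0.8 rad and contact force between the fingers and handle below 0.2 N), for 0.3 s.
At the end, for the whole second after the job is handed in: The pin still rests out in its notch (handle 10 to 19.5 mm above its locked height and turned more than 46 degrees from the line square to the rail), the fence stands within 15 mm of the gauge bar's end, the bar is at rest and has moved less than 20 mm, the angle less than 30 mm (value of joint pin between 0.01 and 0.0195 m and angle between the x axis of handle and the x axis of fence, either way round above 0.8 rad and y of gauge in the frame of fence between -0.09 and 0.09 m and linear speed of gauge below 0.02 m/s and distance of gauge from where it was at the start of the episode below 0.02 m and distance of angle from where it was at the start of the episode below 0.03 m); the robot touches nothing.
It fails at once if the gauge bar is shoved or lifted by more than 40 mm (distance of gauge from where it was at the start of the episode above 0.04 m).
It fails at once if the aluminium angle is shifted by more than 40 mm (distance of angle from where it was at the start of the episode above 0.04 m).
It also fails if it takes over 59 s, if anything falls off the work surface, if the arm or the gripper's body presses on something with over 40 N, if the wrist force passes 120 N, or if a joint passes its speed limit or range.

ROBOT

A 6-joint arm with a two-finger parallel gripper is mounted at the origin on the work surface. World frame = base frame: x ahead of the robot, y to its left, z up, the work surface at z = 0. Lengths are in m, angles in rad, forces in N, time in s.
With the tool pointing down it reaches from about 0.35 to 0.975 m from the base axis. Payload 4.9 kg.
Tool frame: the origin (TCP) lies midway between the tips of the shut fingers; the grasp point (between the pads) lies 19 mm behind it; z points along the fingers, y is the direction in which the jaws open and shut (so a half turn about z gives the same grasp; the last joint's range is limited). The gripper opens to 85 mm and grips with 20 to 120 N. Pads are 22 mm wide; open, the fingers measure 114 mm over their backs; the gripper's body (76 mm by 85 mm) begins 54 mm behind the grasp point. The pads swing forward as they close: fully open they stand 13 mm farther back than shut.
Start: joints at [-1.342, 0.053, 1.613, -0, 1.476, -0.119], TCP at [0.213, -0.588, 0.197] pointing down, gripper open.
Joint ranges: [-3.01, 3.01], [-1.01, 2.22], [0.06, 2.58], [-1.02, 4.17], [0.09, 2.62], [-3.14, 3.14]. Speed limits (rad/s): [2.57, 2.57, 3.14, 3.14, 3.14, 3.14].

INTERFACE

Orientations are given as a rotation vector (axis times angle).
In Python, from station import ctrl gives the robot as it stands.
- The arm moves only by the tool jog_arm, never from a script. Its argument "steps" is a list of rows, each an object of numbers: "dx", "dy", "dz": the shift along the world's x, y, z in units of 60 mm (1.0 is 60 mm); "twist": the turn about the world's z in units of 10 degrees (1.0 is 10 degrees). A call has 1 to 5 rows; each row is the pose to reach, as a shift and turn from the pose measured when the call began; what a row does not reach only later rows make up. A row lasts 1/8 s, in which the tool goes at most 62.5 mm and 10.7 degrees, less where a joint would pass 70% of its speed; a pose out of reach is approached as far as the arm can. A call with a gripper value outside its range is refused whole. "gripper" is the closure in counts, from 0 (fully open) to 255 (shut), set as the call begins (left out, the last holds). The fingers move at their own pace and stop on an object; "newtons" is the grip in N (left out, the last holds). Time passes only in rows, so rows that repeat a pose let the fingers close. It gives the time, the measured TCP pose, the force and the opening at its end, in the units of the state.
- ctrl.get_obs(): the state, without advancing time (a new reading comes with each control period).
- ctrl.get_image(name): name is "scene" or "top" or "wrist"; returns a dict with "frame" (480x640x3 uint8, red, green, blue), "range_z" (480x640 float32, m along the optical axis (not along the pixel's ray), 0 where there is no reading), "fx", "fy", "cx", "cy" (pixels), "extrinsics" (4x4, takes a point from camera to world coordinates). Camera axes: x right, y down, z forward; pixel columns grow to the right and rows downward; lengths in m; the calibration is good to about 2 mm. The wrist camera is an equidistant fisheye: a pixel r from the principal point sees the ray r / f radians off the axis. A picture is of the moment at which its call begins.
- ctrl.finish_job(): hands the job in, once; it reports no verdict.
The state is a dict: "t": time; "q": joint angles; "dq": joint speeds; "effort": joint torques, N m; "tool_pos": TCP position; "tool_rot": TCP orientation; "contact_force": force on the tool from outside, world axes, zero at the start; "wrist_torque": the same for the moment, N m; "opening": finger opening in m.
Only numpy, scipy, OpenCV 4.12 (cv2) and the standard library are available. Lean on these libraries where they do the work, as an engineer would, in place of code of your own. Each camera call takes 0.05 s, during which the arm holds its last target.

## Working session

There is one attempt and no reset: what is moved stays moved. The work goes in short steps, Python scripts to look and compute and a tool call to move; the robot and the scene stay as the last step left them, time stands still between calls to the robot, and variables do not carry over. Pictures are saved under pics/ and viewed, and the job is handed in when it is done.

Besides the shell and the picture viewer there is one more tool, called after ">>>" by a JSON object that holds its "fn" and its "kwargs", one argument or row to a line. jog_arm: Moves the arm, as the interface text tells. Its arguments: {"type":"object","properties":{"steps":{"type":"array"},"gripper":{"type":"number"},"newtons":{"type":"number"}},"required":["steps"]}

```bash
mkdir -p pics; ls; python3 - <<'E'
from station import ctrl
import cv2,numpy as np
o=ctrl.get_obs();print({k:np.round(v,3) for k,v in o.items()})
for n in("scene","top"):
    d=ctrl.get_image(n);cv2.imwrite(f"pics/{n}0.png",d["frame"][:,:,::-1]);np.savez(f"{n}0.npz",**d);print(n,d["fx"],d["cx"],d["cy"],np.round(d["extrinsics"],3))
E
```

```text
pics
{'t': np.float64(0.0), 'q': array([-1.342,  0.053,  1.614, -0.   ,  1.476, -0.119]), 'dq': array([ 0.001,  0.   ,  0.001,  0.001, -0.001,  0.001]), 'effort': array([ 0.0000e+00, -3.9368e+01, -3.7018e+01, -0.0000e+00,  7.0000e-03,
        0.0000e+00]), 'tool_pos': array([ 0.213, -0.587,  0.196]), 'tool_rot': array([-3.092, -0.543,  0.   ]), 'contact_force': array([ 0.346, -0.091,  0.311]), 'wrist_torque': array([-0.044,  0.003, -0.03 ]), 'opening': np.float64(0.085)}
scene 579.6359007526945 321.109905510007 240.67074207646496 [[ 0.388  0.725 -0.569  1.155]
 [ 0.922 -0.309  0.235 -0.238]
 [-0.005 -0.615 -0.788  0.963]
 [ 0.     0.     0.     1.   ]]
top 586.1022093966823 325.01336183160515 238.71764260971474 [[ 4.000e-03 -9.970e-01  8.200e-02  4.250e-01]
 [-1.000e+00 -4.000e-03  1.000e-03  2.200e-02]
 [-0.000e+00 -8.200e-02 -9.970e-01  1.053e+00]
 [ 0.000e+00  0.000e+00  0.000e+00  1.000e+00]]
```

View pics/scene0.png

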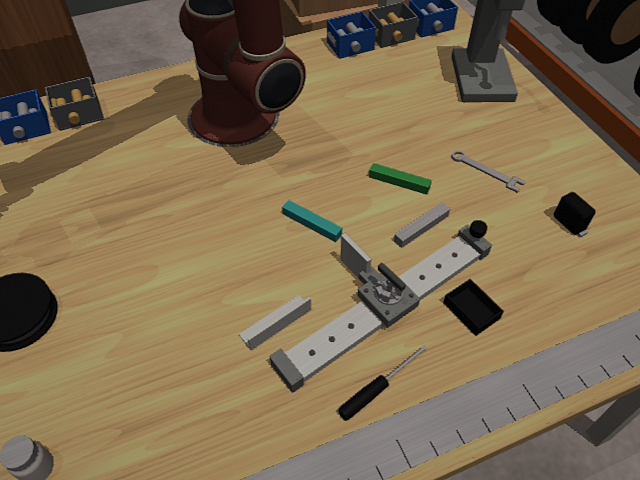

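View pics/top0.png

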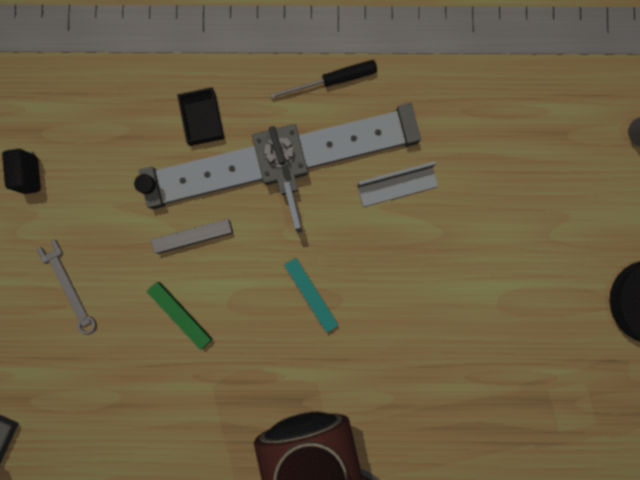

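Scene view: the steel bar is at (422,224), with the L-angle at (275,322), the T-handle at (390,278) and the fence at (355,255). The same things in the top view are at (192,237), (398,184), (279,147) and (293,205). Candidates for the gauge in the top view are the steel bar (192,237), green bar (180,315), cyan bar (311,295) and L-angle (398,184). By colour and section I choose the steel one, and I'll check it in a crop.

```bash
cat > h.py <<'E'
import numpy as np,cv2
def pts(d):
    z=d["range_z"];v,u=np.mgrid[:480,:640]
    c=np.stack([(u-d["cx"])/d["fx"]*z,(v-d["cy"])/d["fy"]*z,z],-1)
    E=d["extrinsics"];P=c@E[:3,:3].T+E[:3,3];P[z==0]=np.nan;return P
def ray(d,u,v,h):
    E=d["extrinsics"];r=E[:3,:3]@np.array([(u-d["cx"])/d["fx"],(v-d["cy"])/d["fy"],1.]);o=E[:3,3]
    return o+r*(h-o[2])/r[2]
def rect(P,m):
    q=P[m][:,:2];(c,s,a)=cv2.minAreaRect((q*1000).astype(np.float32));return np.round(c,1),np.round(s,1),round(a,2),len(q)
E
python3 - <<'E'
from h import *
for n,box in(("top",(120,90,450,260)),("scene",(230,150,500,390))):
    d=dict(np.load(n+"0.npz"));im=d["frame"][:,:,::-1]
    x0,y0,x1,y1=box;c=cv2.resize(im[y0:y1,x0:x1],None,fx=2.4,fy=2.4,interpolation=cv2.INTER_CUBIC);cv2.imwrite(f"pics/{n}crop.png",np.clip(c.astype(float)*1.5,0,255))
    P=pts(d)
    print(n)
    Z=P[...,2];u0=np.zeros((480,640),bool)
    def comp(lo,hi,nm,minn=25):
        m=(Z>lo)&(Z<hi);m[:y0]=0;m[y1:]=0;m[:,:x0]=0;m[:,x1:]=0
        k,l,s,ce=cv2.connectedComponentsWithStats(m.astype(np.uint8))
        for i in range(1,k):
            if s[i,4]>minn: print(nm,np.round(ce[i]),rect(P,l==i),"zmed",np.round(np.median(Z[l==i]),4))
    comp(.02,.03,"z25");comp(.03,.042,"z35");comp(.076,.09,"fence");comp(.098,.116,"handle",15)
E
```

```text
top
z25 [195.  93.] (array([767.9, 255.4]), array([13.3, 65.6]), 9.12, 107) zmed 0.0267
z25 [182. 111.] (array([734.3, 279.7]), array([40. ,  4.8]), 11.94, 49) zmed 0.0277
z25 [400. 126.] (array([ 709.3, -113.7]), array([74.9, 25.7]), 34.47, 114) zmed 0.0222
z25 [219. 121.] (array([719.8, 214. ]), array([33.5,  4.4]), 11.6, 42) zmed 0.0279
z25 [372. 130.] (array([702.8, -56.4]), array([63.9, 52.4]), 79.27, 200) zmed 0.021
z25 [348. 127.] (array([709.9, -19.5]), array([18.2, 24.5]), 18.41, 41) zmed 0.0211
z25 [201. 136.] (array([702.3, 241.6]), array([33.2, 66.2]), 10.89, 151) zmed 0.0274
z25 [331. 139.] (array([687.4,  13.5]), array([47.9, 25. ]), 48.31, 112) zmed 0.0213
z25 [371. 141.] (array([686.7, -58. ]), array([33.7, 11.6]), 10.79, 42) zmed 0.0213
z25 [317. 143.] (array([679.3,  37.7]), array([13. , 41.6]), 54.17, 54) zmed 0.0212
z25 [388. 141.] (array([685.4, -88.5]), array([11.9, 17.1]), 78.68, 28) zmed 0.0214
z25 [352. 146.] (array([675.6, -25.1]), array([32.1, 16.5]), 47.89, 58) zmed 0.0209
z25 [324. 151.] (array([666.1,  25.2]), array([16.1, 14.3]), 1.73, 33) zmed 0.0214
z
[... 2496 characters left out ...]
y([554.2,  72.6]), array([64.1,  3.8]), 13.94, 70) zmed 0.0359
z35 [362. 279.] (array([603.5,  75.4]), array([21.5,  3.6]), 9.8, 30) zmed 0.0368
z35 [386. 309.] (array([682.1,  87.1]), array([116.3,  60.1]), 55.89, 212) zmed 0.0369
z35 [278. 320.] (array([ 624.6, -102.7]), array([  8.6, 139.6]), 15.52, 336) zmed 0.0379
z35 [286. 367.] (array([ 715.7, -124.9]), array([70.7, 26.6]), 14.24, 549) zmed 0.0336
fence [356. 248.] (array([560.3,  78.2]), array([80.6, 12. ]), 14.61, 246) zmed 0.0841
handle [392. 276.] (array([657.6, 102.7]), array([63.1, 13.9]), 16.97, 266) zmed 0.1063[ WARN:0@0.082] global loadsave.cpp:1063 imwrite_ Unsupported depth image for selected encoder is fallbacked to CV_8U.
```

View pics/topcrop.png

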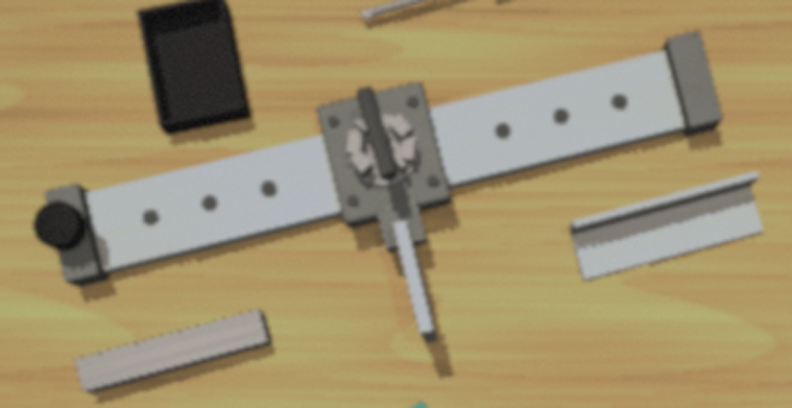

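View pics/scenecrop.png

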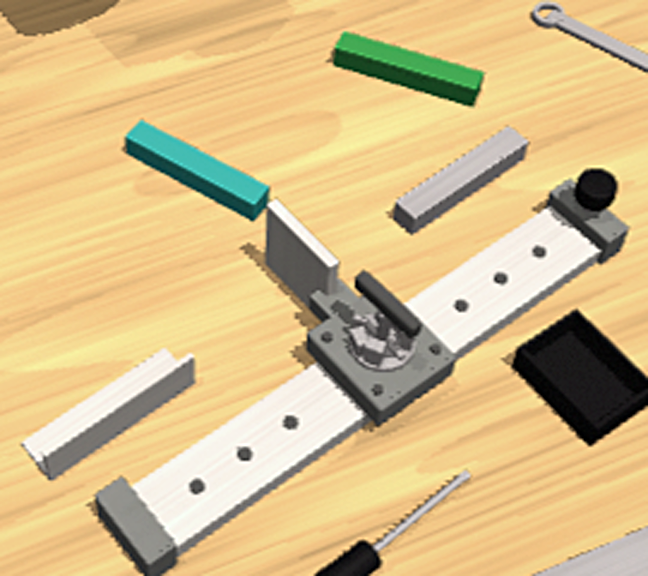

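The crop confirms the solid steel bar is the gauge, on the +y side. Its centre is (0.514,0.258), 139.7 x 25.7 mm, top at 0.025. The fence is at (0.561,0.078), 79.4 x 9.8 mm. The handle is at (0.658,0.103), 100 mm from the fence, with a bar angle of about 16.4° against 14.4° for the rail. Reaching over the handle next.

>>> {"fn": "jog_arm", "kwargs": {
  "steps": [
    {"dx":0.5,"dy":0.8},
    {"dx":1.0,"dy":1.6},
    {"dx":1.5,"dy":2.4,"twist":-0.1},
    {"dx":2.0,"dy":3.2,"twist":-0.2},
    {"dx":2.5,"dy":4.0,"twist":-0.35}
  ],
  "gripper": 0,
  "newtons": 70
}}

```text
validation failed for argument at $.st...
```

>>> {"fn": "jog_arm", "kwargs": {
  "steps": [
    {"dx":0.5,"dy":0.8,"dz":0,"twist":0},
    {"dx":1.0,"dy":1.6,"dz":0,"twist":0},
    {"dx":1.5,"dy":2.4,"dz":0,"twist":-0.1},
    {"dx":2.0,"dy":3.2,"dz":0,"twist":-0.2},
    {"dx":2.5,"dy":4.0,"dz":0,"twist":-0.35}
  ],
  "gripper": 0,
  "newtons": 70
}}

```text
t: 0.72
tool_pos: [0.3634, -0.3451, 0.1954]
tool_rot: [-3.107, -0.447, 0.0]
contact_force: [0.0, -0.3, 0.3]
opening: 0.0855
```

>>> {"fn": "jog_arm", "kwargs": {
  "steps": [
    {"dx":0.5,"dy":0.8,"dz":0,"twist":0},
    {"dx":1.0,"dy":1.6,"dz":0,"twist":0},
    {"dx":1.6,"dy":2.4,"dz":0,"twist":0},
    {"dx":2.1,"dy":3.2,"dz":0,"twist":0},
    {"dx":2.6,"dy":4.0,"dz":0,"twist":0}
  ]
}}

```text
t: 1.35
tool_pos: [0.5199, -0.1032, 0.195]
tool_rot: [-3.107, -0.447, 0.001]
contact_force: [1.1, -0.1, 0.4]
opening: 0.0853
```

>>> {"fn": "jog_arm", "kwargs": {
  "steps": [
    {"dx":0.5,"dy":0.8,"dz":0,"twist":0},
    {"dx":1.1,"dy":1.6,"dz":0,"twist":0},
    {"dx":1.6,"dy":2.4,"dz":0,"twist":0},
    {"dx":2.1,"dy":3.2,"dz":0,"twist":0},
    {"dx":2.3,"dy":3.45,"dz":0,"twist":0}
  ]
}}

```text
t: 1.98
tool_pos: [0.6583, 0.1064, 0.1939]
tool_rot: [-3.106, -0.452, 0.003]
contact_force: [-0.5, -0.2, 0.5]
opening: 0.0856
```

>>> {"fn": "jog_arm", "kwargs": {
  "steps": [
    {"dx":0,"dy":-0.06,"dz":-0.4,"twist":0},
    {"dx":0,"dy":-0.06,"dz":-0.7,"twist":0},
    {"dx":0,"dy":-0.06,"dz":-0.7,"twist":0}
  ]
}}

```text
t: 2.35
tool_pos: [0.6564, 0.102, 0.149]
tool_rot: [-3.106, -0.45, 0.011]
contact_force: [0.3, 0.4, 1.2]
opening: 0.0858
```

```bash
python3 - <<'E'
from station import ctrl
from h import *
print(np.round(ctrl.get_obs()["tool_pos"],4),ctrl.get_obs()["tool_rot"])
d=ctrl.get_image("wrist");cv2.imwrite("pics/w1.png",d["frame"][:,:,::-1])
print(d["fx"],d["cx"],d["cy"],np.round(d["extrinsics"],3))
E
```

```text
[0.6564 0.102  0.149 ] [-3.10600455 -0.44999879  0.0110225 ]
371.64829954431775 316.9796564378803 240.84088360053047 [[ 0.283 -0.91  -0.302  0.734]
 [-0.959 -0.27  -0.085  0.125]
 [-0.004  0.314 -0.949  0.325]
 [ 0.     0.     0.     1.   ]]
```

View pics/w1.png

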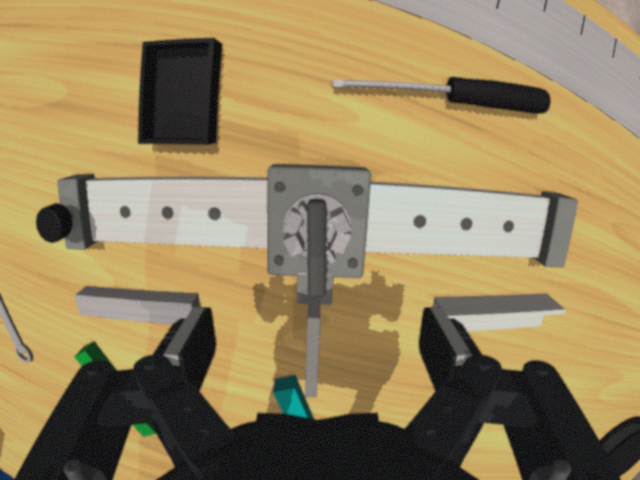

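The wrist view shows the handle bar (316,245) midway between the fingers (195,340) and (445,340), parallel to the pads. Descending to grasp it.

>>> {"fn": "jog_arm", "kwargs": {
  "steps": [
    {"dx":0.02,"dy":0.01,"dz":-0.4,"twist":0},
    {"dx":0.02,"dy":0.01,"dz":-0.8,"twist":0},
    {"dx":0.02,"dy":0.01,"dz":-1.07,"twist":0},
    {"dx":0.02,"dy":0.01,"dz":-1.07,"twist":0}
  ]
}}

```text
t: 2.9
tool_pos: [0.6578, 0.1024, 0.0856]
tool_rot: [-3.106, -0.449, 0.01]
contact_force: [0.3, 0.5, -0.4]
opening: 0.085
```

>>> {"fn": "jog_arm", "kwargs": {
  "steps": [
    {"dx":0,"dy":0,"dz":0,"twist":0},
    {"dx":0,"dy":0,"dz":0,"twist":0},
    {"dx":0,"dy":0,"dz":0,"twist":0},
    {"dx":0,"dy":0,"dz":0,"twist":0},
    {"dx":0,"dy":0,"dz":0,"twist":0}
  ],
  "gripper": 255
}}

```text
t: 3.52
tool_pos: [0.6578, 0.1024, 0.0857]
tool_rot: [-3.106, -0.449, 0.01]
contact_force: [-0.0, -0.1, 0.6]
opening: 0.0001
```

```bash
python3 - <<'E'
from station import ctrl
from h import *
for n in("scene","wrist","top"):
    d=ctrl.get_image(n);cv2.imwrite(f"pics/{n}2.png",d["frame"][:,:,::-1])
    if n=="scene":
        cv2.imwrite("pics/s2c.png",cv2.resize(d["frame"][150:350,280:500,::-1],None,fx=3,fy=3))
E
```

```text
(no output)
```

View pics/s2c.png

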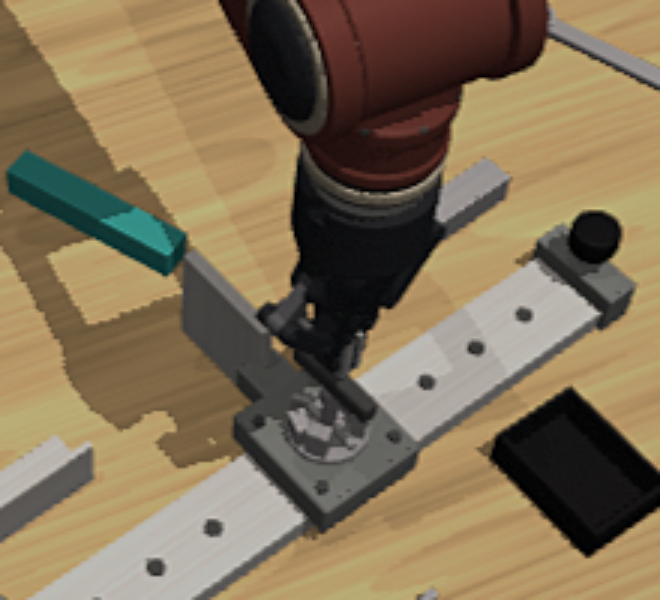

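View pics/wrist2.png

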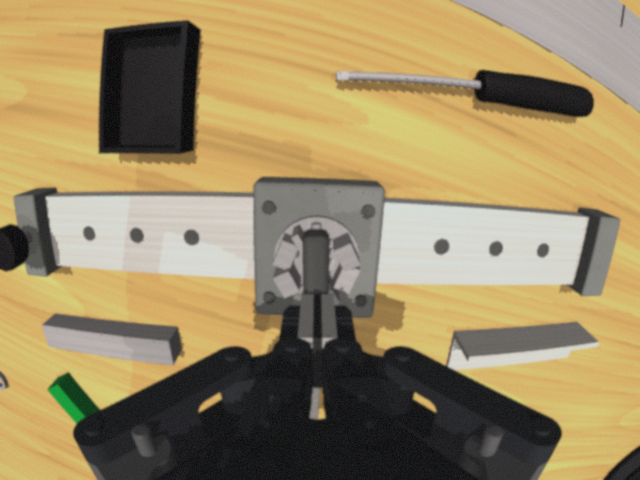

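```bash
python3 - <<'E'
import cv2
a=cv2.imread("pics/wrist2.png")[170:420,200:440];cv2.imwrite("pics/w2c.png",cv2.resize(a,None,fx=2.4,fy=2.4,interpolation=2)*1)
from station import ctrl
print(ctrl.get_obs()["opening"])
E
```

```text
8.5106787546206e-05
```

View pics/w2c.png

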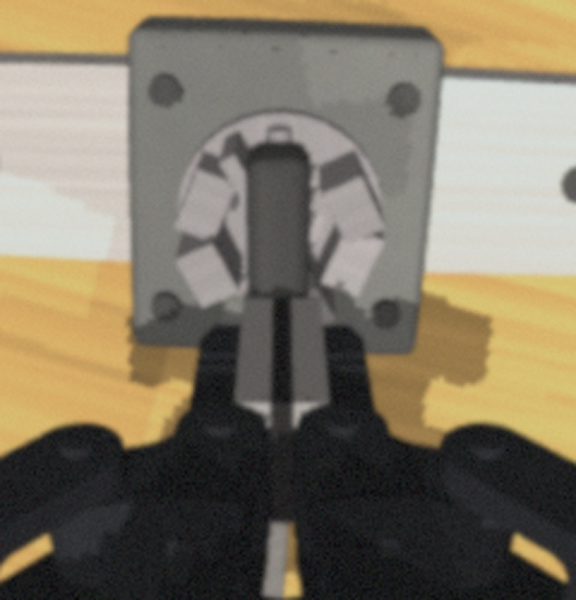

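```bash
python3 - <<'E'
from station import ctrl
from h import *
o=ctrl.get_obs();print(o["tool_pos"],o["opening"],o["q"])
c=np.array([.6576,.1026,0]);a=np.radians(16.4);ux=np.array([np.cos(a),np.sin(a),0])
P={"end+":c+ux*.032+[0,0,.108],"end-":c-ux*.032+[0,0,.108],"mid":c+[0,0,.108],"tcp":o["tool_pos"],"gp":o["tool_pos"]+[0,0,.019],"fence":np.array([.5605,.078,.085])}
for n in("wrist","scene","top"):
    d=ctrl.get_image(n);E=np.linalg.inv(d["extrinsics"]);im=d["frame"][:,:,::-1].copy()
    for k,p in P.items():
        q=E[:3,:3]@p+E[:3,3]
        if n=="wrist":
            th=np.arctan2(np.hypot(q[0],q[1]),q[2]);r=np.hypot(q[0],q[1]);uv=np.array([d["cx"]+d["fx"]*th*q[0]/r,d["cy"]+d["fy"]*th*q[1]/r])
        else: uv=np.array([d["cx"]+d["fx"]*q[0]/q[2],d["cy"]+d["fy"]*q[1]/q[2]])
        i,j=np.round(uv).astype(int);print(n,k,i,j,"range",d["range_z"][min(j,479),i],"exp",round(q[2],4))
        cv2.circle(im,(i,j),2,(0,0,255) if "end" in k else (0,255,0),-1)
    if n=="wrist": np.savez("w2.npz",**d);cv2.imwrite("pics/w2p.png",cv2.resize(im[170:420,200:440],None,fx=2.4,fy=2.4))
    if n=="scene": cv2.imwrite("pics/s2p.png",cv2.resize(im[200:330,320:460],None,fx=4.5,fy=4.5))
E
```

```text
[0.65780404 0.10242895 0.08558911] 8.5106787546206e-05 [0.04163564 0.23776361 1.59967459 0.00250621 1.31072952 1.32434511]
wrist end+ 318 236 range 0.1638313 exp 0.1615
wrist end- 317 357 range 0.12288562 exp 0.1815
wrist mid 318 302 range 0.14526619 exp 0.1715
wrist tcp 318 281 range 0.16904756 exp 0.1927
wrist gp 318 298 range 0.14891043 exp 0.1747
wrist fence 312 418 range 0.086410284 exp 0.2247
scene end+ 404 286 range 1.0264468 exp 1.0217
scene end- 379 263 range 0.9359408 exp 1.0523
scene mid 391 274 range 1.0139583 exp 1.037
scene tcp 390 281 range 1.0492318 exp 1.0545
scene gp 391 275 range 1.0380733 exp 1.0395
scene fence 355 247 range 1.104721 exp 1.1045
top end+ 271 126 range 0.7366924 exp 0.9638
top end- 282 163 range 0.5971786 exp 0.9588
top mid 277 144 range 0.9241592 exp 0.9613
top tcp 278 147 range 0.5941739 exp 0.9836
top gp 277 145 range 0.9309394 exp 0.9647
top fence 292 205 range 0.5829574 exp 0.9763
```

View pics/w2p.png

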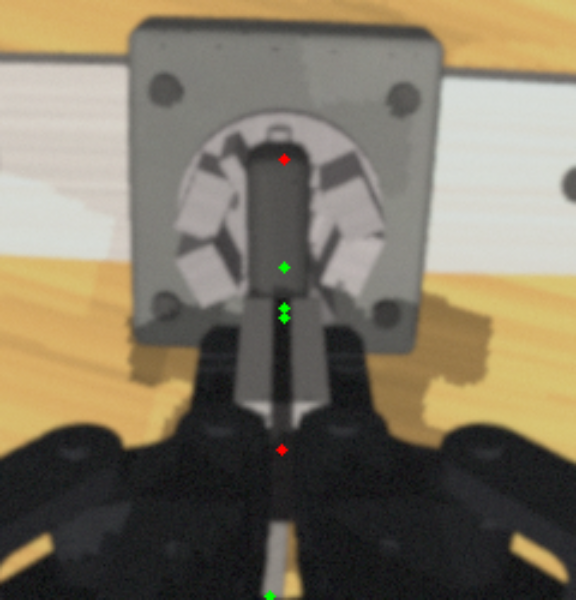

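View pics/s2p.png

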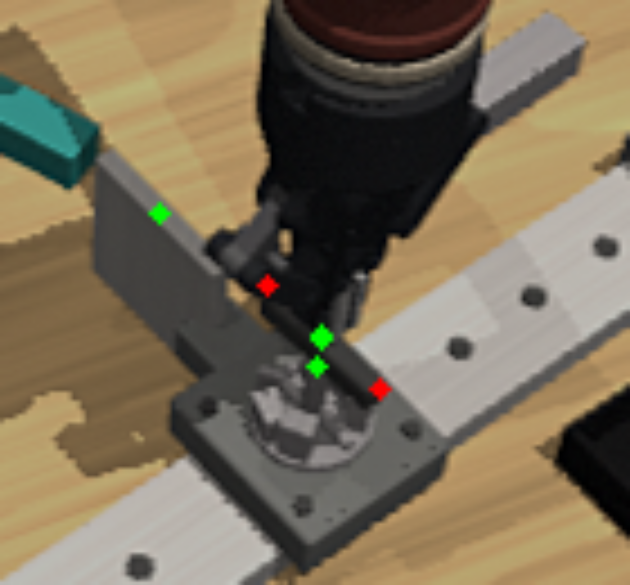

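```bash
python3 - <<'E'
from h import *
d=dict(np.load("w2.npz"));z=d["range_z"];v,u=np.mgrid[:480,:640]
x=(u-d["cx"])/d["fx"];y=(v-d["cy"])/d["fy"];th=np.hypot(x,y)+1e-9
c=np.stack([x/th*np.tan(th)*z,y/th*np.tan(th)*z,z],-1);E=d["extrinsics"];P=c@E[:3,:3].T+E[:3,3]
for r in range(230,352,6): print(r,[tuple(np.round(P[r,k]*1000).astype(int)) for k in(300,308,317,326,334)])
E
```

```text
230 [(np.int64(674), np.int64(118), np.int64(58)), (np.int64(687), np.int64(116), np.int64(97)), (np.int64(688), np.int64(112), np.int64(99)), (np.int64(689), np.int64(108), np.int64(96)), (np.int64(677), np.int64(98), np.int64(49))]
236 [(np.int64(673), np.int64(117), np.int64(67)), (np.int64(686), np.int64(116), np.int64(106)), (np.int64(687), np.int64(112), np.int64(106)), (np.int64(688), np.int64(108), np.int64(105)), (np.int64(674), np.int64(97), np.int64(51))]
242 [(np.int64(671), np.int64(117), np.int64(71)), (np.int64(684), np.int64(115), np.int64(108)), (np.int64(686), np.int64(111), np.int64(109)), (np.int64(687), np.int64(107), np.int64(107)), (np.int64(672), np.int64(97), np.int64(58))]
248 [(np.int64(667), np.int64(116), np.int64(70)), (np.int64(682), np.int64(114), np.int64(109)), (np.int64(683), np.int64(110), np.int64(109)), (np.int64(684), np.int64(106), np.int64(106)), (np.int64(672), np.int64(97), np.int64(68))]
254 [(np.int64(657), np.int64(114), np.int64(50)), (np.int64(679), np.int64(113), np.int64(108)), (np.int64(680), np.int64(110), np.int64(108)), (np.int64(
[... 3197 characters left out ...]
, np.int64(112), np.int64(158)), (np.int64(669), np.int64(109), np.int64(158)), (np.int64(669), np.int64(106), np.int64(157)), (np.int64(670), np.int64(103), np.int64(157)), (np.int64(671), np.int64(101), np.int64(159))]
344 [(np.int64(669), np.int64(112), np.int64(163)), (np.int64(670), np.int64(109), np.int64(163)), (np.int64(667), np.int64(105), np.int64(158)), (np.int64(671), np.int64(103), np.int64(162)), (np.int64(672), np.int64(101), np.int64(163))]
350 [(np.int64(669), np.int64(111), np.int64(167)), (np.int64(670), np.int64(109), np.int64(167)), (np.int64(664), np.int64(105), np.int64(157)), (np.int64(672), np.int64(104), np.int64(167)), (np.int64(671), np.int64(101), np.int64(165))]
```

The gripper closed above the bar. The wrist depth puts the pad tips at about z=0.12, while the reported TCP is 0.086. I'll check that against the scene view.

```bash
python3 - <<'E'
from station import ctrl
from h import *
for n in("scene","top"):
    d=ctrl.get_image(n);P=pts(d)
    h=np.hypot(P[...,0]-.6578,P[...,1]-.1024)
    m=(h<.030)&(P[...,2]>.111)&(P[...,2]<.2)
    q=P[m];q=q[np.argsort(q[:,2])];print(n,len(q));print(np.round(q[:14]*1000))
    if n=="scene":
        for r in range(258,284,3): print(r,[tuple(np.round(P[r,k]*1000).astype(int).tolist()) for k in range(380,404,4)])
E
```

```text
scene 388
[[650.  97. 111.]
 [668. 106. 111.]
 [663.  99. 112.]
 [667. 100. 120.]
 [665.  99. 121.]
 [666. 100. 121.]
 [670. 100. 123.]
 [668. 101. 124.]
 [669. 102. 124.]
 [668. 109. 125.]
 [667.  95. 126.]
 [667. 111. 126.]
 [670. 106. 126.]
 [667.  99. 126.]]
258 [(677, 62, 203), (681, 68, 205), (665, 85, 176), (664, 94, 170), (678, 92, 189), (667, 108, 166)]
261 [(684, 58, 206), (682, 68, 198), (671, 83, 176), (669, 92, 169), (672, 98, 170), (668, 109, 158)]
264 [(685, 59, 198), (681, 69, 187), (679, 78, 180), (668, 94, 157), (672, 99, 160), (666, 111, 146)]
267 [(632, 93, 103), (682, 69, 180), (676, 81, 167), (669, 94, 151), (671, 101, 148), (667, 112, 137)]
270 [(635, 92, 98), (643, 96, 105), (662, 91, 133), (666, 97, 136), (669, 103, 136), (666, 113, 127)]
273 [(581, 127, -4), (646, 94, 101), (652, 99, 107), (668, 97, 129), (670, 103, 128), (599, 163, 0)]
276 [(617, 105, 46), (619, 113, 44), (655, 98, 102), (662, 101, 109), (665, 108, 109), (618, 150, 22)]
279 [(621, 104, 43), (624, 110, 43), (655, 98, 92), (665, 100, 105), (670, 106, 107), (673, 112, 109)]
282 [(643, 90, 70), (634, 105, 50), (659, 97, 89), (668, 100, 99), (675, 103, 106), (679, 108, 110)]
top 96
[[656.  89. 128.]
 [650.  97. 128.]
 [649. 112. 129.]
 [649.  96. 129.]
 [651.  94. 130.]
 [656.  91. 131.]
 [657.  87. 132.]
 [649.  99. 132.]
 [655.  92. 132.]
 [649. 102. 132.]
 [650. 108. 132.]
 [655.  94. 133.]
 [650.  95. 133.]
 [650. 111. 133.]]
```

The scene view agrees: the tips are at z≈0.121, about 35 mm above the reported TCP, and the xy is right. I'll allow for that offset by reopening and going 37 mm lower, watching the force.

>>> {"fn": "jog_arm", "kwargs": {
  "steps": [
    {"dx":0,"dy":0,"dz":0,"twist":0},
    {"dx":0,"dy":0,"dz":0,"twist":0},
    {"dx":0,"dy":0,"dz":0,"twist":0},
    {"dx":0,"dy":0,"dz":0,"twist":0},
    {"dx":0,"dy":0,"dz":0,"twist":0}
  ],
  "gripper": 0
}}

```text
t: 4.55
tool_pos: [0.6578, 0.1024, 0.0856]
tool_rot: [-3.106, -0.449, 0.01]
contact_force: [0.0, -0.4, -0.3]
opening: 0.085
```

>>> {"fn": "jog_arm", "kwargs": {
  "steps": [
    {"dx":0,"dy":0,"dz":-0.2,"twist":0},
    {"dx":0,"dy":0,"dz":-0.4,"twist":0},
    {"dx":0,"dy":0,"dz":-0.61,"twist":0},
    {"dx":0,"dy":0,"dz":-0.61,"twist":0}
  ]
}}

```text
t: 5.05
tool_pos: [0.6562, 0.1023, 0.0465]
tool_rot: [-3.106, -0.449, 0.016]
contact_force: [-0.0, 0.3, 0.1]
opening: 0.0856
```

>>> {"fn": "jog_arm", "kwargs": {
  "steps": [
    {"dx":0,"dy":0,"dz":0,"twist":0},
    {"dx":0,"dy":0,"dz":0,"twist":0},
    {"dx":0,"dy":0,"dz":0,"twist":0},
    {"dx":0,"dy":0,"dz":0,"twist":0},
    {"dx":0,"dy":0,"dz":0,"twist":0}
  ],
  "gripper": 255
}}

```text
t: 5.68
tool_pos: [0.6565, 0.1024, 0.0471]
tool_rot: [-3.106, -0.449, 0.015]
contact_force: [-1.5, 0.7, 1.6]
opening: 0.0108
```

```bash
python3 - <<'E'
from station import ctrl
from h import *
d=ctrl.get_image("wrist");cv2.imwrite("pics/w3.png",d["frame"][:,:,::-1])
d=ctrl.get_image("scene");cv2.imwrite("pics/s3.png",cv2.resize(d["frame"][200:330,320:460,::-1],None,fx=4.5,fy=4.5))
E
```

```text
(no output)
```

View pics/w3.png

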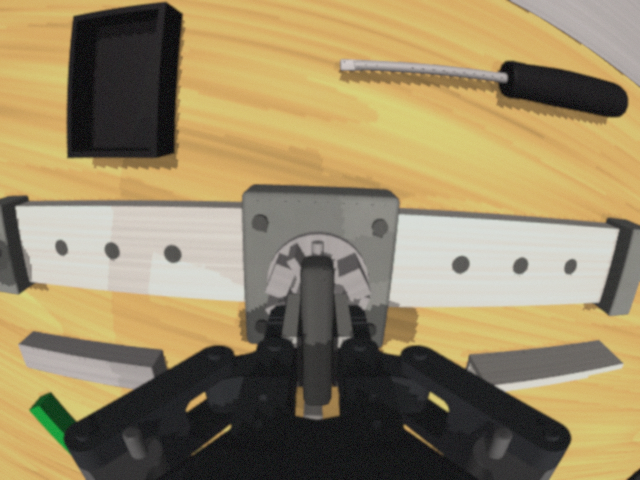

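View pics/s3.png

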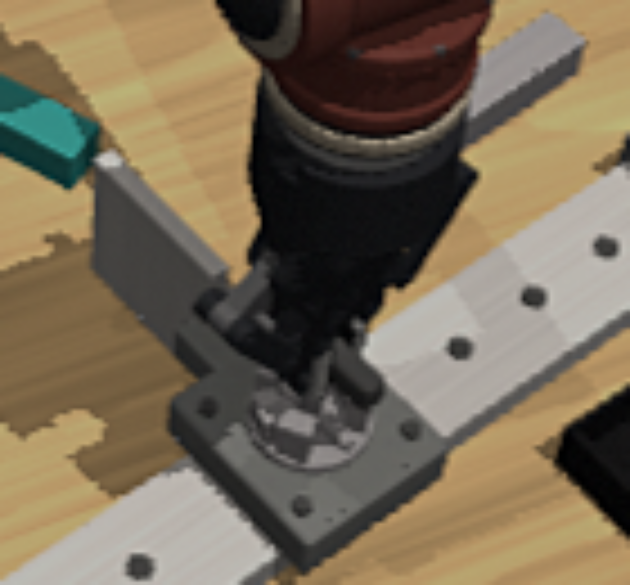

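The pads now hold the bar either side in the wrist view (316,320), with an opening of 11 mm. Pulling up 25 mm.

>>> {"fn": "jog_arm", "kwargs": {
  "steps": [
    {"dx":0,"dy":0,"dz":0.15,"twist":0},
    {"dx":0,"dy":0,"dz":0.3,"twist":0},
    {"dx":0,"dy":0,"dz":0.42,"twist":0},
    {"dx":0,"dy":0,"dz":0.42,"twist":0}
  ]
}}

```text
t: 6.28
tool_pos: [0.6562, 0.1023, 0.0721]
tool_rot: [-3.106, -0.449, 0.016]
contact_force: [4.3, 0.4, -9.0]
opening: 0.0111
```

>>> {"fn": "jog_arm", "kwargs": {
  "steps": [
    {"dx":0,"dy":0,"dz":0,"twist":0.7},
    {"dx":0,"dy":0,"dz":0,"twist":1.4},
    {"dx":0,"dy":0,"dz":0,"twist":2.1},
    {"dx":0,"dy":0,"dz":0,"twist":2.8},
    {"dx":0,"dy":0,"dz":0,"twist":3.5}
  ]
}}

```text
t: 6.9
tool_pos: [0.6561, 0.1022, 0.0714]
tool_rot: [-2.827, -1.369, 0.017]
contact_force: [3.5, -0.2, -9.7]
opening: 0.0112
```

>>> {"fn": "jog_arm", "kwargs": {
  "steps": [
    {"dx":0,"dy":0,"dz":0.02,"twist":0.8},
    {"dx":0,"dy":0,"dz":0.02,"twist":1.6},
    {"dx":0,"dy":0,"dz":0.02,"twist":2.5},
    {"dx":0,"dy":0,"dz":0.02,"twist":3.3},
    {"dx":0,"dy":0,"dz":0.02,"twist":3.3}
  ]
}}

```text
t: 7.52
tool_pos: [0.6562, 0.102, 0.0718]
tool_rot: [2.319, 2.115, -0.016]
contact_force: [5.0, -0.7, -8.5]
opening: 0.0107
```

>>> {"fn": "jog_arm", "kwargs": {
  "steps": [
    {"dx":0,"dy":0,"dz":-0.08,"twist":0},
    {"dx":0,"dy":0,"dz":-0.16,"twist":0},
    {"dx":0,"dy":0,"dz":-0.16,"twist":0}
  ]
}}

```text
t: 7.9
tool_pos: [0.6562, 0.102, 0.0622]
tool_rot: [2.319, 2.115, -0.016]
contact_force: [4.5, -0.4, -6.9]
opening: 0.0106
```

>>> {"fn": "jog_arm", "kwargs": {
  "steps": [
    {"dx":0,"dy":0,"dz":-0.02,"twist":0},
    {"dx":0,"dy":0,"dz":-0.03,"twist":0},
    {"dx":0,"dy":0,"dz":-0.03,"twist":0}
  ]
}}

```text
t: 8.28
tool_pos: [0.6565, 0.102, 0.0619]
tool_rot: [2.318, 2.114, -0.016]
contact_force: [-1.9, -0.2, 4.0]
opening: 0.0107
```

The force has gone from −7 N down to +4 N up, so the pin is sitting on its notch floor. Releasing and rising.

>>> {"fn": "jog_arm", "kwargs": {
  "steps": [
    {"dx":0,"dy":0,"dz":0,"twist":0},
    {"dx":0,"dy":0,"dz":0,"twist":0},
    {"dx":0,"dy":0,"dz":0,"twist":0},
    {"dx":0,"dy":0,"dz":0,"twist":0},
    {"dx":0,"dy":0,"dz":0,"twist":0}
  ],
  "gripper": 0
}}

```text
t: 8.9
tool_pos: [0.6564, 0.102, 0.0617]
tool_rot: [2.318, 2.114, -0.016]
contact_force: [-0.5, 0.4, 0.1]
opening: 0.0855
```

>>> {"fn": "jog_arm", "kwargs": {
  "steps": [
    {"dx":0,"dy":0,"dz":0.5,"twist":0},
    {"dx":0,"dy":0,"dz":1.2,"twist":0},
    {"dx":0,"dy":0,"dz":2.0,"twist":-0.5},
    {"dx":-0.5,"dy":-0.15,"dz":2.0,"twist":-1.4},
    {"dx":-1.0,"dy":-0.25,"dz":2.0,"twist":-2.3}
  ]
}}

```text
t: 9.52
tool_pos: [0.5964, 0.0867, 0.1829]
tool_rot: [2.699, 1.603, -0.014]
contact_force: [-0.9, 0.4, 0.8]
opening: 0.0853
```

>>> {"fn": "jog_arm", "kwargs": {
  "steps": [
    {"dx":-0.5,"dy":-0.1,"dz":0,"twist":-0.9},
    {"dx":-1.0,"dy":-0.2,"dz":0,"twist":-1.8},
    {"dx":-1.0,"dy":-0.2,"dz":0,"twist":-2.7},
    {"dx":-1.0,"dy":-0.2,"dz":0,"twist":-3.6},
    {"dx":-1.0,"dy":-0.2,"dz":0,"twist":-4.5}
  ]
}}

```text
t: 10.15
tool_pos: [0.5363, 0.0747, 0.1831]
tool_rot: [-3.109, -0.441, 0.014]
contact_force: [0.5, 0.6, -0.4]
opening: 0.0854
```

```bash
python3 - <<'E'
from station import ctrl
from h import *
for n,box in(("scene",(230,150,500,390)),("top",(120,90,450,260))):
    d=ctrl.get_image(n);P=pts(d);Z=P[...,2];x0,y0,x1,y1=box
    if n=="scene":cv2.imwrite("pics/s4.png",cv2.resize(d["frame"][y0:y1,x0:x1,::-1],None,fx=2.4,fy=2.4))
    m=(Z>.112)&(Z<.132)&(np.hypot(P[...,0]-.6576,P[...,1]-.1026)<.04)
    print(n,"handle",m.sum(), rect(P,m) if m.sum()>5 else "",np.median(Z[m]))
    m=(Z>.076)&(Z<.09)&(np.hypot(P[...,0]-.5605,P[...,1]-.078)<.06)
    print("fence",m.sum(), rect(P,m) if m.sum()>5 else "")
E
```

```text
scene handle 281 (array([657.5, 102.8]), array([63.4, 14. ]), 84.81, 281) 0.12110651939407135
fence 253 (array([560.1,  78.1]), array([81.8, 12. ]), 14.41, 253)
top handle 0  nan
fence 54 (array([529.4,  69.4]), array([14.4,  9.7]), 14.09, 54)
  return _methods._mean(a, axis=axis, dtype=dtype,
  ret = ret.dtype.type(ret / rcount)
```

View pics/s4.png

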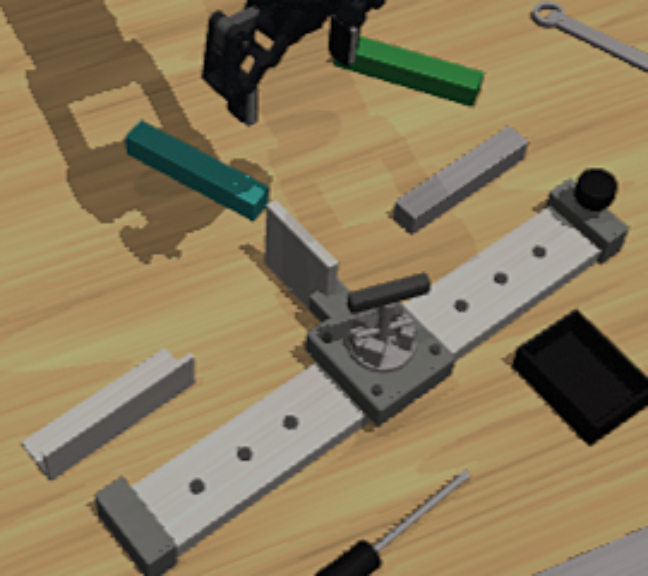

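Handle check: bar z=0.121 (15 mm up), 84.8° in the world frame, which is 70.4° from square, so it is resting in the notch. Next, pinching the fence about 15 mm robot-side of its middle.

>>> {"fn": "jog_arm", "kwargs": {
  "steps": [
    {"dx":0.16,"dy":0,"dz":-0.8,"twist":-0.17},
    {"dx":0.16,"dy":0,"dz":-1.6,"twist":-0.17},
    {"dx":0.16,"dy":0,"dz":-2.3,"twist":-0.17},
    {"dx":0.16,"dy":0,"dz":-2.75,"twist":-0.17},
    {"dx":0.16,"dy":0,"dz":-2.75,"twist":-0.17}
  ]
}}

```text
t: 10.88
tool_pos: [0.5435, 0.0747, 0.0153]
tool_rot: [-3.113, -0.406, 0.023]
contact_force: [0.4, 0.0, -0.3]
opening: 0.0854
```

>>> {"fn": "jog_arm", "kwargs": {
  "steps": [
    {"dx":0,"dy":0,"dz":0,"twist":0},
    {"dx":0,"dy":0,"dz":0,"twist":0},
    {"dx":0,"dy":0,"dz":0,"twist":0},
    {"dx":0,"dy":0,"dz":0,"twist":0},
    {"dx":0,"dy":0,"dz":0,"twist":0}
  ],
  "gripper": 255,
  "newtons": 40
}}

```text
t: 11.5
tool_pos: [0.544, 0.0746, 0.0161]
tool_rot: [-3.114, -0.405, 0.022]
contact_force: [0.0, 0.1, 3.2]
opening: 0.0094
```

```bash
python3 - <<'E'
from station import ctrl
from h import *
d=ctrl.get_image("scene");cv2.imwrite("pics/s5.png",cv2.resize(d["frame"][150:390,230:500,::-1],None,fx=2.4,fy=2.4))
E
```

```text
(no output)
```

View pics/s5.png

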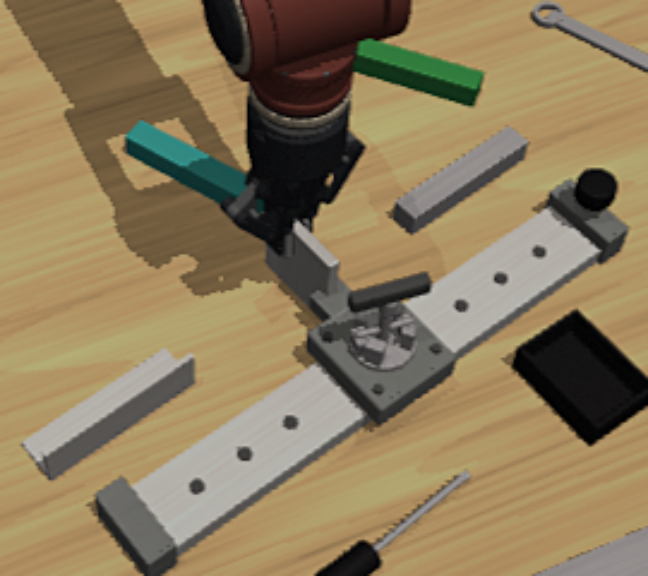

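The fence is pinched (opening 9.4 mm). Sliding 78 mm first, then I'll measure the rest.

>>> {"fn": "jog_arm", "kwargs": {
  "steps": [
    {"dx":-0.05,"dy":0.2,"dz":0,"twist":0},
    {"dx":-0.13,"dy":0.5,"dz":0,"twist":0},
    {"dx":-0.21,"dy":0.8,"dz":0,"twist":0},
    {"dx":-0.28,"dy":1.1,"dz":0,"twist":0},
    {"dx":-0.32,"dy":1.26,"dz":0,"twist":0}
  ]
}}

```text
t: 12.18
tool_pos: [0.5243, 0.1518, 0.0161]
tool_rot: [-3.113, -0.407, 0.022]
contact_force: [0.1, -1.2, 1.2]
opening: 0.0092
```

>>> {"fn": "jog_arm", "kwargs": {
  "steps": [
    {"dx":0,"dy":0,"dz":0,"twist":0}
  ]
}}

```text
t: 12.3
tool_pos: [0.524, 0.153, 0.0161]
tool_rot: [-3.113, -0.409, 0.022]
contact_force: [0.7, -1.2, 1.1]
opening: 0.0093
```

```bash
cat > m.py <<'E'
from station import ctrl
from h import *
import sys
a=np.radians(14.4);ux=np.array([np.cos(a),np.sin(a)]);uy=np.array([-ux[1],ux[0]])
for n in("scene","top"):
    d=ctrl.get_image(n);P=pts(d);Z=P[...,2];R=P[...,:2]-np.array([.5605,.078]);X=R@ux;Y=R@uy
    if n=="scene":cv2.imwrite(f"pics/{sys.argv[1]}.png",cv2.resize(d["frame"][150:390,230:500,::-1],None,fx=2.4,fy=2.4))
    m=(Z>.115)&(Z<.128)&(np.abs(X-.1)<.035)&(Y<.2)&(Y>-.05)
    print(n,"handle",m.sum(),rect(P,m) if m.sum()>9 else "",np.median(Z[m]) if m.any() else "","Y",np.median(Y[m])if m.any() else "")
    m=(Z>.08)&(Z<.089)&(X>.02)&(X<.042)&(Y<.2)&(Y>-.05)
    print(" fence top Y",m.sum(),np.percentile(Y[m],[5,50,95]).round(4) if m.any() else "")
    m=(Z>.02)&(Z<.03)&(np.abs(X)<.03)&(Y>.09)&(Y<.3)
    k,l,s,c=cv2.connectedComponentsWithStats(m.astype(np.uint8));
    if k>1:
        m=l==1+np.argmax(s[1:,4]);print(" gauge",rect(P,m),"Y",np.percentile(Y[m],[1,99]).round(4),"X",np.percentile(X[m],[1,99]).round(4))
    m=(Z>.03)&(Z<.043)&(np.abs(X)<.06)&(Y<-.09)&(Y>-.3)
    if m.sum()>9: print(" angle",rect(P,m))
E
python3 m.py s6
```

```text
scene handle 237 (array([637.6, 182.4]), array([65. , 13.8]), 85.22, 237) 0.12150609784819277 Y 0.08041564421207291
 fence top Y 53 [0.0765 0.0814 0.0876]
 gauge (array([512.7, 260.3]), array([ 28.2, 138. ]), 14.99, 623) Y [0.125  0.2561] X [-0.014   0.0125]
 angle (array([ 623.9, -102.4]), array([  8.7, 139.2]), 15.27, 350)
top handle 316 (array([637.8, 180.9]), array([63.8, 12.5]), 85.05, 316) 0.12355898643591734 Y 0.08008915570843773
 fence top Y 0 
 gauge (array([499.2, 312.7]), array([25.2, 27.5]), 16.45, 197) Y [0.2301 0.256 ] X [-0.0135  0.0112]
 angle (array([ 624.9, -103.2]), array([  6.4, 139.7]), 15.63, 275)
```

View pics/s6.png

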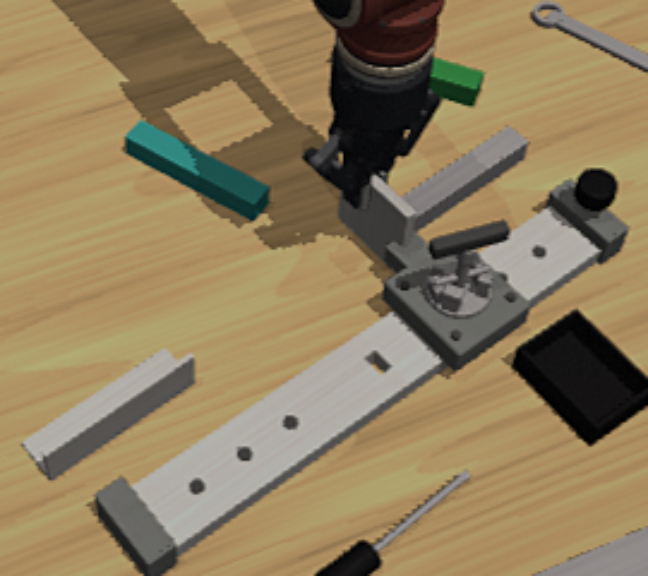

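The stop moves freely and has gone 81 mm. The gauge near end is at Y≈116 mm and the fence centre at ≈81 mm, so a further ~24 mm leaves a gap of about 6 mm.

>>> {"fn": "jog_arm", "kwargs": {
  "steps": [
    {"dx":-0.03,"dy":0.12,"dz":0,"twist":0},
    {"dx":-0.06,"dy":0.24,"dz":0,"twist":0},
    {"dx":-0.09,"dy":0.34,"dz":0,"twist":0},
    {"dx":-0.1,"dy":0.38,"dz":0,"twist":0},
    {"dx":-0.1,"dy":0.38,"dz":0,"twist":0}
  ]
}}

```text
t: 13.02
tool_pos: [0.5182, 0.1759, 0.0161]
tool_rot: [-3.111, -0.408, 0.022]
contact_force: [1.3, 1.0, 0.2]
opening: 0.0096
```

```bash
python3 m.py s7
```

```text
scene handle 234 (array([631.5, 204.5]), array([62.9, 15. ]), 83.71, 234) 0.12123611886757457 Y 0.10404285986323844
 fence top Y 55 [0.1004 0.105  0.1113]
 gauge (array([509.5, 272.3]), array([ 27.5, 115.1]), 14.99, 498) Y [0.15   0.2571] X [-0.0142  0.0122]
 angle (array([ 623.8, -102.1]), array([  9.3, 140.1]), 15.37, 351)
top handle 309 (array([632.1, 203.5]), array([63. , 12.7]), 84.07, 309) 0.12348388150654332 Y 0.10375240115628374
 fence top Y 0 
 gauge (array([501. , 266.7]), array([ 5.4, 19.8]), 10.72, 31) Y [0.1886 0.2074] X [-0.013  -0.0077]
 angle (array([ 624.8, -103.1]), array([  6. , 139.9]), 15.71, 259)
```

View pics/s7.png

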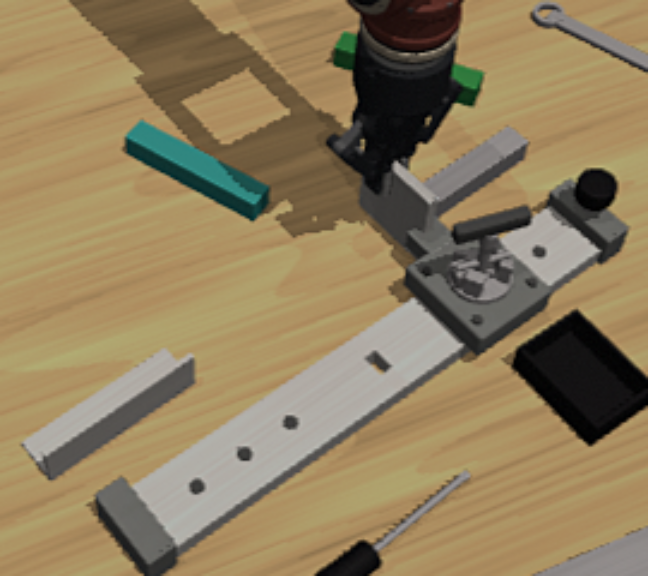

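Gap is about 6–7 mm (gauge offset ≈81 mm, limit 90). Releasing and backing off straight up.

>>> {"fn": "jog_arm", "kwargs": {
  "steps": [
    {"dx":0,"dy":0,"dz":0,"twist":0},
    {"dx":0,"dy":0,"dz":0,"twist":0},
    {"dx":0,"dy":0,"dz":0,"twist":0},
    {"dx":0,"dy":0,"dz":0,"twist":0},
    {"dx":0,"dy":0,"dz":0,"twist":0}
  ],
  "gripper": 0
}}

```text
t: 13.75
tool_pos: [0.5182, 0.1758, 0.0161]
tool_rot: [-3.111, -0.408, 0.022]
contact_force: [0.3, -0.0, 0.2]
opening: 0.0856
```

>>> {"fn": "jog_arm", "kwargs": {
  "steps": [
    {"dx":0,"dy":0,"dz":0.5,"twist":0},
    {"dx":0,"dy":0,"dz":1.2,"twist":0},
    {"dx":0,"dy":0,"dz":2.0,"twist":0},
    {"dx":-0.6,"dy":0,"dz":2.8,"twist":0},
    {"dx":-1.3,"dy":0,"dz":3.2,"twist":0}
  ]
}}

```text
t: 14.38
tool_pos: [0.4408, 0.176, 0.2118]
tool_rot: [-3.111, -0.407, 0.014]
contact_force: [0.5, -0.6, 0.6]
opening: 0.0854
```

>>> {"fn": "jog_arm", "kwargs": {
  "steps": [
    {"dx":0,"dy":-0.8,"dz":0,"twist":0},
    {"dx":0,"dy":-1.7,"dz":0,"twist":0},
    {"dx":0,"dy":-2.6,"dz":0,"twist":0},
    {"dx":0,"dy":-3.5,"dz":0,"twist":0},
    {"dx":0,"dy":-3.5,"dz":0,"twist":0}
  ]
}}

```text
t: 15.0
tool_pos: [0.4406, -0.0369, 0.2119]
tool_rot: [-3.113, -0.398, 0.014]
contact_force: [-0.7, 0.6, -0.9]
opening: 0.0855
```

```bash
python3 m.py s8; python3 -c "
from station import ctrl;import cv2
d=ctrl.get_image('top');cv2.imwrite('pics/t8.png',d['frame'][:,:,::-1])"
```

```text
scene handle 226 (array([632. , 204.9]), array([64. , 14.6]), 85.0, 226) 0.121466837552959 Y 0.10306573230270591
 fence top Y 55 [0.1003 0.1045 0.1098]
 gauge (array([508.9, 273.1]), array([ 28.3, 113. ]), 15.99, 503) Y [0.1492 0.2556] X [-0.014   0.0126]
 angle (array([ 624.3, -102.7]), array([  8.7, 140.2]), 15.39, 358)
top handle 316 (array([631.9, 203.3]), array([63.2, 12.6]), 84.62, 316) 0.12312685778242116 Y 0.10315401968126445
 fence top Y 75 [0.0996 0.104  0.1088]
 gauge (array([514. , 258.9]), array([ 25.8, 139.1]), 15.62, 1118) Y [0.1188 0.2543] X [-0.0133  0.0128]
 angle (array([ 624.9, -102.9]), array([  6.4, 138.9]), 15.8, 276)
```

View pics/s8.png

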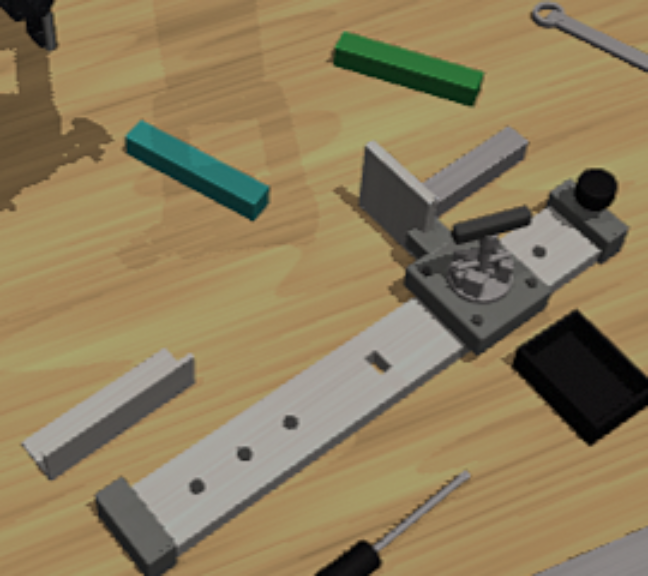

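View pics/t8.png

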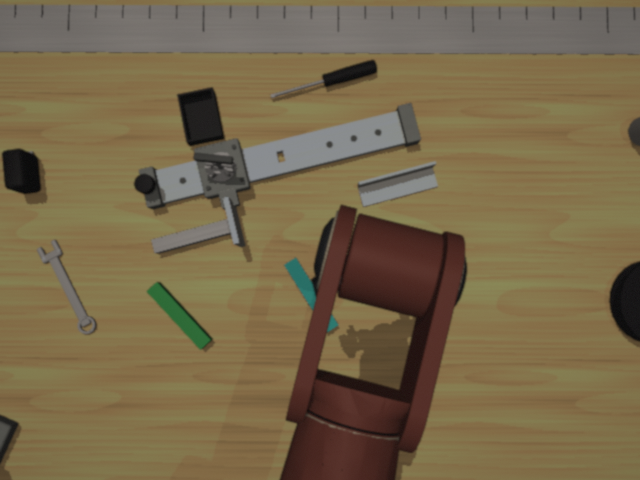

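The scene and top views show the handle turned and raised, and the fence (top 232,220) next to the steel bar's near end. The bar and the angle are in their original places, and the arm is clear. Handing in.

```bash
python3 -c "
from station import ctrl
print(ctrl.finish_job())"
```

```text
the job is handed in; nothing more can be done
None
```

I unlocked the stop and slid it about 104 mm up to the solid steel gauge bar, then let go and handed the job in. The hand-in reports no verdict.

- **Pin:** I pulled it 25 mm, turned it about 68° anticlockwise and lowered it into its notch. The last check shows the handle about 15 mm up and about 70° from square, with nothing touching it.
- **Fence:** the gauge centre is about 82 mm from the fence (limit 90), which leaves a gap of about 7 mm. I put the error at about 2 mm.
- **Bar and angle:** the bar's measured position differs by about 1 mm from the start. The angle's differs by under 1 mm in the scene view, but its first top-view reading came out in two pieces, so only later top views compare (under 1 mm apart).
- **Disagreement:** the fingertips were really about 35 mm higher than the reported tool position, so my first grasp closed above the handle without touching it. I confirmed this in the wrist and scene depth images and allowed for it in both later grasps, which held.

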